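Take the clogged twist-lock filter out of the dust extractor

TASK

The bench dust extractor has two twist-lock filter cartridges, and the tall, popped-up tell-tale pin stands behind the clogged one. Push that cartridge down, turn it anticlockwise as far as it goes (take a fresh grip if needed), lift it out and set it upright on the floor of the empty steel tray, letting go only once it rests there. Leave the other cartridge and everything else on the bench as they are.

Things in the scene. Friction and masses are not known exactly. Their poses are not given: they have to be found in the camera images.
- extractor: grey dust extractor housing fixed to the bench, 200 mm along own x, 380 mm along own y, flat deck 90 mm above the bench; origin at the centre of its underside. Two fixed round aluminium collars (92 mm diameter, 34 mm tall) stand on the deck around the ports.
- port_1 (a point): centre of port 1 on the deck (own +y half of the extractor), on the turning axis of filter_1. Locked, a spring (5 N) holds the cartridge up, underside about 8 mm above the deck, lugs in a 3 mm deep pocket: it turns only while pushed down over 3 mm (about 5 mm possible). Past the pocket it keeps its angle when let go, underside about 5 mm above the deck.
- port_2 (a point): centre of port 2 (own -y half), like port 1. A cartridge turns anticlockwise seen from above by 75 to 110 degrees in all (differs each time, often too much for one grasp) to an end stop that can be felt; there the lugs face slots, and if not pushed it springs up to about 12 mm above the deck and lifts straight out; it is clear of the 34 mm tall collar once lifted 35 mm.
- filter_1: grey filter cartridge, in port 1 at the start, 68 mm tall, 0.22 kg. Origin: centre of its underside; own z up along the turning axis. Plug 52 mm diameter, z 0-32; two lugs (14 mm wide, z 14-20, 34 mm out along own +x and -x, hidden in the collar); flange 88 mm diameter, z 32-38; upright grip wing z 38-68, 54 mm long along own x, 14 mm thick along own y.
- filter_2: grey filter cartridge, in port 2 at the start, 68 mm tall, 0.22 kg. Origin: centre of its underside; own z up along the turning axis. Plug 52 mm diameter, z 0-32; two lugs (14 mm wide, z 14-20, 34 mm out along own +x and -x, hidden in the collar); flange 88 mm diameter, z 32-38; upright grip wing z 38-68, 54 mm long along own x, 14 mm thick along own y.
- wing_1 (a point): near the end of the grip wing of filter_1, 25 mm from the axis along own +x, 53 mm above its origin
- wing_2 (a point): the same point on filter_2
- pin_up: steel tell-tale pin 12 mm in diameter on a 20 mm washer, standing 30 mm above the extractor's deck: popped up, the filter in the port before it is clogged. On the deck's far side, about 95 mm behind one of the two ports (which one changes). Origin at the centre of its foot.
- pin_down: steel tell-tale pin 12 mm in diameter on a 20 mm washer, standing 6 mm above the extractor's deck: not popped up, the filter before it is good. On the deck's far side, about 95 mm behind one of the two ports (which one changes). Origin at the centre of its foot.
- tray: empty steel tray fixed to the bench, 200 mm along own x, 180 mm along own y, walls 5 mm thick and 30 mm high, floor 5 mm thick; origin at the centre of its underside
- bust: small plaster bust, loose, 64 mm wide, 112 mm tall; origin under its centre
- jar: amber glass jar with a steel lid, loose, 60 mm diameter, 90 mm tall; origin under its centre
- tin: open tin can, loose, 76 mm diameter, 100 mm tall; origin under its centre
- brush: small brush, 150 mm long, loose, lying on the extractor deck between the two collars; own x runs along the handle
- block: plaster block, loose, 90 x 60 x 50 mm; origin under its centre
- column: small plaster column, loose, 60 mm wide, 120 mm tall; origin under its centre
There are look-alikes about, which are no part of the job. Leave any yellow look-alike of the filter_2 alone.

How it is judged (in metres and radians):
On the way, in this order (a step that is already met when the one before it is completed fails the run):
1. the clogged cartridge is lifted out, its underside 45 mm or more above the deck (((horizontal distance between pin_up and port_1 below 0.12 m and z of filter_1 in the frame of port_1 above 0.045 m) or (horizontal distance between pin_up and port_2 below 0.12 m and z of filter_2 in the frame of port_2 above 0.045 m))), for 0.1 s.
2. the clogged cartridge rests on the tray's floor, upright, while still held in the fingers (((horizontal distance between pin_up and port_1 below 0.12 m and x of filter_1 in the frame of tray between -0.08 and 0.08 m and y of filter_1 in the frame of tray between -0.07 and 0.07 m and z of filter_1 in the frame of tray below 0.012 m and angle between filter_1's own z axis and vertical below 0.15 rad and contact force between filter_1 and tray above 0.5 N and contact force between the fingers and filter_1 above 1 N) or (horizontal distance between pin_up and port_2 below 0.12 m and x of filter_2 in the frame of tray between -0.08 and 0.08 m and y of filter_2 in the frame of tray between -0.07 and 0.07 m and z of filter_2 in the frame of tray below 0.012 m and angle between filter_2's own z axis and vertical below 0.15 rad and contact force between filter_2 and tray above 0.5 N and contact force between the fingers and filter_2 above 1 N))), for 0.05 s.
At the end, for the whole second after the job is handed in: The cartridge before the popped-up pin stands still and upright (0.15 rad) on the tray floor, underside under 12 mm above the tray's, centre within 80 mm (tray x) and 70 mm (tray y) of the tray's, let go; the other cartridge's wing end has moved less than 12 mm (((horizontal distance between pin_up and port_1 below 0.12 m and x of filter_1 in the frame of tray between -0.08 and 0.08 m and y of filter_1 in the frame of tray between -0.07 and 0.07 m and z of filter_1 in the frame of tray below 0.012 m and angle between filter_1's own z axis and vertical below 0.15 rad and linear speed of filter_1 below 0.02 m/s and contact force between each of the arm, the fingers and filter_1 below 0.1 N and distance of wing_2 from where it was at the start of the episode below 0.012 m) or (horizontal distance between pin_up and port_2 below 0.12 m and x of filter_2 in the frame of tray between -0.08 and 0.08 m and y of filter_2 in the frame of tray between -0.07 and 0.07 m and z of filter_2 in the frame of tray below 0.012 m and angle between filter_2's own z axis and vertical below 0.15 rad and linear speed of filter_2 below 0.02 m/s and contact force between each of the arm, the fingers and filter_2 below 0.1 N and distance of wing_1 from where it was at the start of the episode below 0.012 m))); the robot touches nothing.
It fails at once if the good cartridge is turned, pushed or pulled (its wing end moves more than 12 mm) ((horizontal distance between pin_up and port_1 below 0.12 m and distance of wing_2 from where it was at the start of the episode above 0.012 m) or (horizontal distance between pin_up and port_2 below 0.12 m and distance of wing_1 from where it was at the start of the episode above 0.012 m)).
It fails at once if a bystander is moved more than 30 mm (distance of any of bust, jar, tin, brush, block, column from where it was at the start of the episode above 0.03 m).
It also fails if it takes over 64 s, if anything falls off the work surface, if the arm or the gripper's body presses on something with over 40 N, if the wrist force passes 120 N, or if a joint passes its speed limit or range.

ROBOT

A 6-joint arm with a two-finger parallel gripper is mounted at the origin on the work surface. World frame = base frame: x ahead of the robot, y to its left, z up, the work surface at z = 0. Lengths are in m, angles in degrees, forces in N, time in s.
With the tool pointing down it reaches from about 0.35 to 0.875 m from the base axis. Payload 4.2 kg.
Tool frame: the origin (TCP) lies on the centre line of the jaws, within the pads' length; the fingertips stand 25 mm ahead of it and the grasp point (between the pads) lies 6 mm ahead of it; z points along the fingers, y is the line along which they close (so a half turn about z gives the same grasp; the last joint's range is limited). The gripper opens to 87 mm and grips with 3 to 60 N. Pads are 19 mm wide; open, the fingers measure 117 mm over their backs; the gripper's body (75 mm by 190 mm) begins 51 mm behind the grasp point.
Start: joints at [-49.928, 22.042, 0.453, 0, -68.411, -14.817], TCP at [0.267, -0.565, 0.248] pointing down, gripper open.
Joint ranges: [-179.83, 179.83], [-69.29, 118.12], [-61.27, 80.66], [-181.25, 117.63], [-171.15, -9.14], [-177.46, 177.46]. Speed limits (degrees/s): [159.86, 159.86, 180, 180, 180, 180].

INTERFACE

Orientations are given as a 3x3 rotation matrix whose columns are the frame's x, y, z axes.
In Python, from station import r gives the robot as it stands.
- The arm moves only by the tool move_arm, never from a script. Its argument "series" is a list of rows, each an object with "grip": the opening, from 0 (shut) to 1 (fully open); "xyz": the shift along the tool's x, y, z in mm, a list of three; "angular": the turn, a rotation vector about the tool's x, y, z in rad, a list of three. A call has 1 to 10 rows; each row is the pose to reach, as a shift and turn from the pose commanded when the call began, along the tool's axes at that moment; what a row does not reach only later rows make up. A row lasts 1/10 s, in which the tool goes at most 50 mm and 8.59 degrees, less where a joint would pass 70% of its speed; a pose out of reach is approached as far as the arm can. A call with a gripper value outside its range is refused whole. The fingers move at their own pace and stop on an object; the grip force is fixed at half the most. Time passes only in rows, so rows that repeat a pose let the fingers close. It gives the time, the measured TCP pose, the force, the opening and the grip force at its end, in the units of the state.
- r.sense(): the state, without advancing time (a new reading comes with each control period).
- r.capture(name): name is "scene" or "side" or "wrist"; returns a dict with "img" (480x640x3 uint8, red, green, blue), "camera_matrix" (3x3 intrinsics, pixels), "rvec" (rotation vector, rad) and "tvec" (3), from world to camera coordinates, as OpenCV has them; the wrist camera has in their place "hand_eye" (4x4, takes a point from camera to tool coordinates, whose origin is the TCP and whose axes are the flange's). Camera axes: x right, y down, z forward; pixel columns grow to the right and rows downward; lengths in m; the calibration is good to about 2 mm. The wrist camera is an equidistant fisheye: a pixel r from the principal point sees the ray r / f radians off the axis. A picture is of the moment at which its call begins: read the wrist's pose just before it. There is no depth.
- r.finish_job(): hands the job in; it is judged then, once.
The state is a dict: "time_s": time; "joints": joint angles; "joint_velocities": joint speeds; "effort": joint torques, N m; "tcp_pos": TCP position; "ee_rot": TCP orientation; "wrist_force": force on the tool from outside, world axes, zero at the start; "moment": the same for the moment, N m; "gripper_width": opening from 0.0 (shut) to 1.0 (fully open); "gripper_force": force on a finger pad.
Only numpy, scipy, OpenCV 4.12 (cv2) and the standard library are available. Lean on these libraries where they do the work, as an engineer would, in place of code of your own. Each camera call takes 0.05 s, during which the arm holds its last target. There are 200 camera calls.

## Working session

There is one attempt and no reset: what is moved stays moved. The work goes in short steps, Python scripts to look and compute and a tool call to move; the robot and the scene stay as the last step left them, time stands still between calls to the robot, and variables do not carry over. Pictures are saved under pics/ and viewed, at most 10 in all, crops included, and the job is handed in when it is done.

Besides the shell and the picture viewer there is one more tool, called after "Call:" by a JSON object that holds its "method" and its "body", one argument or row to a line. move_arm: Moves the arm, as the interface text tells. Its arguments: {"type":"object","properties":{"series":{"type":"array"}},"required":["series"]}

```bash
mkdir -p pics
cat > h.py <<'E'
import numpy as np, cv2
from station import r
def cam(n):
    c=r.capture(n); return c
def ray(c,px):
    K=np.array(c["camera_matrix"]);R=cv2.Rodrigues(np.array(c["rvec"],float))[0];t=np.array(c["tvec"],float).ravel()
    d=R.T@np.linalg.inv(K)@np.array([px[0],px[1],1.]); return -R.T@t,d
def onz(c,px,z):
    o,d=ray(c,px); return o+d*(z-o[2])/d[2]
def proj(c,p):
    return cv2.projectPoints(np.array(p,float).reshape(-1,1,3),np.array(c["rvec"],float),np.array(c["tvec"],float),np.array(c["camera_matrix"]),None)[0].reshape(-1,2)
def save(n,img): cv2.imwrite("pics/"+n,img[:,:,::-1])
E
python3 - <<'E'
from h import *
import pickle
s=cam("scene");d=cam("side");pickle.dump((s,d),open("c.pkl","wb"))
save("scene.png",s["img"]);save("side.png",d["img"])
for c in(s,d):print(ray(c,(320,240)))
st=r.sense();print(st["ee_rot"],st["wrist_force"],st["gripper_width"])
E
```

```text
(array([ 1.07045449, -0.44424872,  1.08546415]), array([-0.44751925,  0.36005443, -0.8186201 ]))
(array([0.44760297, 0.73885398, 0.79763487]), array([ 0.11065123, -0.75053746, -0.65197994]))
[[-9.04489631e-01 -4.26494559e-01 -9.47662521e-04]
 [-4.26495600e-01  9.04487907e-01  1.76882275e-03]
 [ 1.02756012e-04  2.00405573e-03 -9.99997987e-01]] [ 0.28470657  0.36604208 -0.36425417] 0.9970452091820042
```

View pics/scene.png

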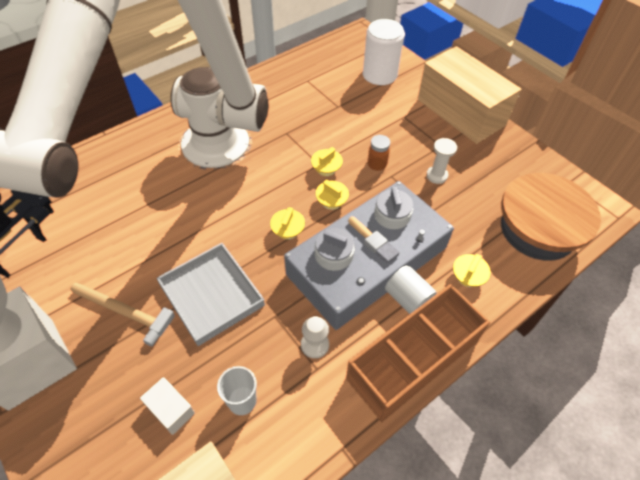

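View pics/side.png

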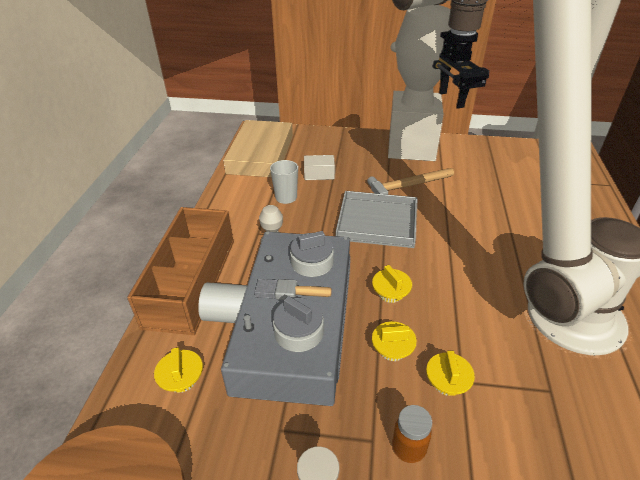

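The pin at scene (420,238) / side (248,322) looks tall. The one at scene (361,281) / side (268,258) looks flush. So the candidates are the grey cartridge at scene (394,207) / side (298,322) and the one at scene (335,245) / side (312,252), and the first fits. The yellow ones are look-alikes. I'll confirm this in an enlarged crop.

Run:
```python
from h import *
import pickle
s,d=pickle.load(open("c.pkl","rb"))
a=cv2.resize(s["img"][175:305,280:460],None,fx=4.4,fy=4.4,interpolation=2)[:,:]
b=cv2.resize(d["img"][225:405,220:360],None,fx=4,fy=4,interpolation=2)
h=300
a=cv2.resize(s["img"][170:320,280:460],(360,300),interpolation=2)
b=cv2.resize(d["img"][225:405,215:365],(500,600),interpolation=2)
o=np.zeros((600,800,3),np.uint8);o[:250,:300]=cv2.resize(a,(300,250));o[:,300:]=b
save("crop.png",o)
```

```text
(no output)
```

View pics/crop.png

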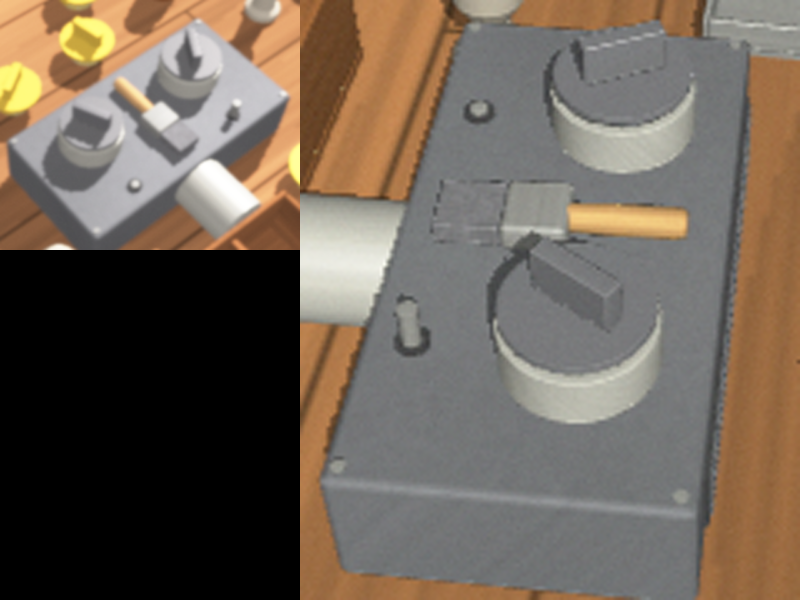

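The crop shows the tall pin at side (248,322) in front of the cartridge at side (298,320). The other pin, at side (268,258), is flush. The target is therefore the cartridge farther from the tray, with its wing top running from side (286,298) to (310,311).

Run:
```python
from h import *
import pickle
s,d=pickle.load(open("c.pkl","rb"))
np.set_printoptions(precision=4,suppress=True)
print("wing side",onz(d,(285.5,298.5),.166),onz(d,(310.4,312),.166))
print("wing scene",onz(s,(392,189),.166),onz(s,(400,212),.166))
print("flange side",onz(d,(298.4,318),.136),"scene",onz(s,(394,209),.136))
# collar tangent extents on the side: left/right crop 495,660
for p in [(273.5,322),(323,322)]: print("col",onz(d,p,.13))
print("pin",onz(d,(248,326),.09),onz(s,(419,243),.09))
print("tray side",[onz(d,p,.03)[:2] for p in[(347,193),(417,197),(414,241),(338,236)]])
print("tray scene",[onz(s,p,.03)[:2] for p in[(160,279),(222,246),(262,298),(200,341)]])
print("deck corners side",[onz(d,p,.09)[:2] for p in[(268,233),(350,237),(335,378),(228,368)]])
```

```text
wing side [0.5936 0.1764 0.166 ] [0.5452 0.2018 0.166 ]
wing scene [0.5541 0.1886 0.166 ] [0.6171 0.156  0.166 ]
flange side [0.5689 0.1927 0.136 ] scene [0.5869 0.1703 0.136 ]
col [0.6124 0.2023 0.13  ]
col [0.525  0.1914 0.13  ]
pin [0.6676 0.1855 0.09  ] [0.6767 0.1773 0.09  ]
tray side [array([ 0.5312, -0.3512]), array([ 0.3395, -0.3565]), array([ 0.3493, -0.1698]), array([ 0.5358, -0.1654])]
tray scene [array([ 0.3517, -0.3558]), array([ 0.359 , -0.1876]), array([ 0.5427, -0.1904]), array([ 0.549, -0.36 ])]
deck corners side [array([ 0.6894, -0.0853]), array([ 0.5014, -0.0946]), array([0.4934, 0.2769]), array([0.6789, 0.2798])]
```

```bash
cat >> h.py <<'E'
from scipy.spatial.transform import Rotation as Ro
np.set_printoptions(precision=4,suppress=True)
def yaw():
    y=np.array(r.sense()["ee_rot"])[:,1]; return np.degrees(np.arctan2(y[1],y[0]))
def plan(p,yw):
    "shift mm / turn in tool axes to TCP p, closing axis at yaw yw (deg), tool straight down"
    st=r.sense();R=np.array(st["ee_rot"]);a=np.radians(yw)
    y=np.array([np.cos(a),np.sin(a),0]);z=np.array([0,0,-1.]);T=np.c_[np.cross(y,z),y,z]
    print("shift",(R.T@(np.array(p)-st["tcp_pos"])*1e3).round(1),"turn",Ro.from_matrix(R.T@T).as_rotvec().round(3))
E
python3 -c "
from h import *
plan([.572,.188,.30],62)"
```

```text
shift [-597.4  550.7  -52.4] turn [ 0.002 -0.001  0.929]
```

Call:
{"method": "move_arm", "body": {
  "series": [
    {"grip": 1, "xyz": [-597, 551, -52], "angular": [0, 0, 0.93]},
    {"grip": 1, "xyz": [-597, 551, -52], "angular": [0, 0, 0.93]},
    {"grip": 1, "xyz": [-597, 551, -52], "angular": [0, 0, 0.93]},
    {"grip": 1, "xyz": [-597, 551, -52], "angular": [0, 0, 0.93]},
    {"grip": 1, "xyz": [-597, 551, -52], "angular": [0, 0, 0.93]},
    {"grip": 1, "xyz": [-597, 551, -52], "angular": [0, 0, 0.93]},
    {"grip": 1, "xyz": [-597, 551, -52], "angular": [0, 0, 0.93]},
    {"grip": 1, "xyz": [-597, 551, -52], "angular": [0, 0, 0.93]},
    {"grip": 1, "xyz": [-597, 551, -52], "angular": [0, 0, 0.93]},
    {"grip": 1, "xyz": [-597, 551, -52], "angular": [0, 0, 0.93]}
  ]
}}

```text
time_s: 1.1
tcp_pos: [0.444, -0.1275, 0.2779]
ee_rot: [[-0.883, 0.47, 0.0], [0.47, 0.883, 0.0], [0.0, 0.0, -1.0]]
wrist_force: [0.7, -1.3, -0.8]
gripper_width: 1.0
gripper_force: 0.0
```

```bash
python3 -c "
from h import *
plan([.572,.188,.30],62);print(r.sense()['joints'])"
```

```text
shift [ 35.3 338.6 -22.1] turn [ 0.    -0.    -0.001]
[   4.2148    4.5642  -18.3685   -0.0078  -67.0629 -122.2411]
```

Call:
{"method": "move_arm", "body": {
  "series": [
    {"grip": 1, "xyz": [35, 339, -22], "angular": [0, 0, 0]},
    {"grip": 1, "xyz": [35, 339, -22], "angular": [0, 0, 0]},
    {"grip": 1, "xyz": [35, 339, -22], "angular": [0, 0, 0]},
    {"grip": 1, "xyz": [35, 339, -22], "angular": [0, 0, 0]},
    {"grip": 1, "xyz": [35, 339, -22], "angular": [0, 0, 0]},
    {"grip": 1, "xyz": [35, 339, -22], "angular": [0, 0, 0]},
    {"grip": 1, "xyz": [35, 339, -22], "angular": [0, 0, 0]},
    {"grip": 1, "xyz": [35, 339, -22], "angular": [0, 0, 0]},
    {"grip": 1, "xyz": [35, 339, -22], "angular": [0, 0, 0]}
  ]
}}

```text
time_s: 2.0
tcp_pos: [0.5721, 0.1868, 0.2985]
ee_rot: [[-0.883, 0.469, -0.002], [0.469, 0.883, -0.001], [0.001, -0.002, -1.0]]
wrist_force: [0.0, -0.7, 0.2]
gripper_width: 0.999
gripper_force: 0.0
```

```bash
cat >> h.py <<'E'
def wcap():
    st=r.sense();c=r.capture("wrist");c["R"]=np.array(st["ee_rot"]);c["p"]=np.array(st["tcp_pos"]);return c
def won(c,px,z):
    K=np.array(c["camera_matrix"]);H=np.array(c["hand_eye"])
    v=np.array([(px[0]-K[0,2])/K[0,0],(px[1]-K[1,2])/K[1,1]]);th=np.hypot(*v)
    d=np.r_[v/max(th,1e-9)*np.sin(th),np.cos(th)]
    o=c["R"]@H[:3,3]+c["p"];d=c["R"]@H[:3,:3]@d
    return o+d*(z-o[2])/d[2]
E
python3 -c "
from h import *
import pickle
print(r.sense()['tcp_pos'],r.sense()['joints'])
c=wcap();pickle.dump(c,open('w.pkl','wb'));print(c['camera_matrix'],c['hand_eye']);save('w1.png',c['img'])"
```

```text
[0.5721 0.1868 0.2985] [  33.4813   18.1293    1.9668   -0.0128  -73.9781 -151.4283]
[[371.6483   0.     322.3753]
 [  0.     371.6483 237.1235]
 [  0.       0.       1.    ]] [[ 0.0001 -0.9631 -0.2692  0.0737]
 [ 1.      0.      0.0001  0.0008]
 [-0.0001 -0.2692  0.9631 -0.1385]
 [ 0.      0.      0.      1.    ]]
```

View pics/w1.png

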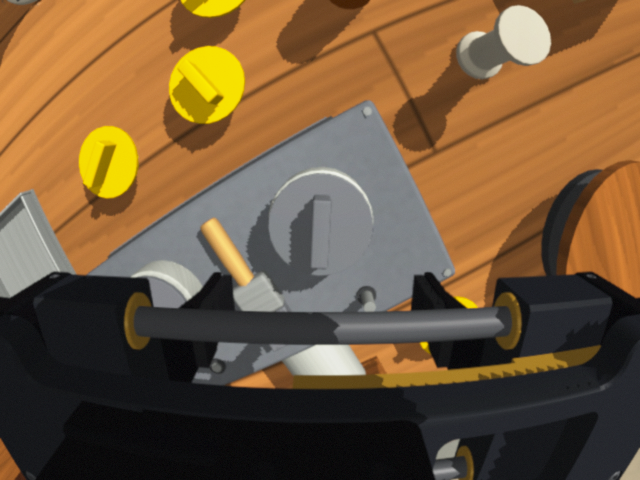

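The wrist view shows the target flange around (322,222) with its wing from about (323,195) to (320,273), and the tall pin at (367,297). I'll enlarge the wing area.

```bash
python3 -c "
from h import *
import pickle
c=pickle.load(open('w.pkl','rb'))
o=cv2.resize(c['img'][160:290,255:390],None,fx=4.5,fy=4.5,interpolation=cv2.INTER_CUBIC)
o=np.clip((o.astype(float)-40)*1.6,0,255).astype(np.uint8)
save('w1c.png',o)"
```

```text
(no output)
```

View pics/w1c.png

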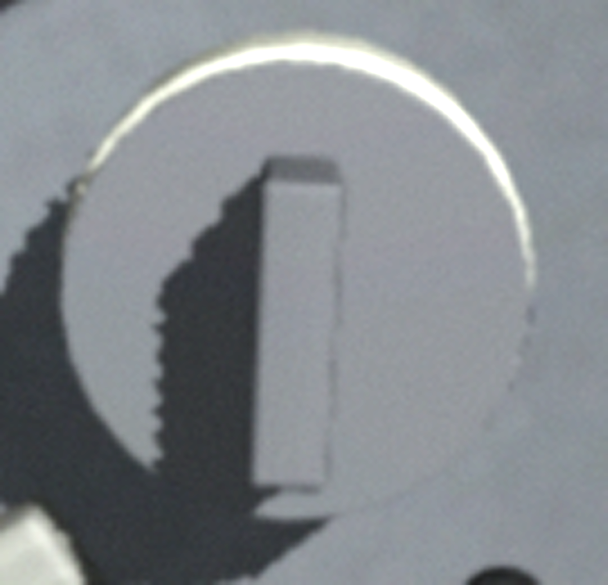

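```bash
python3 -c "
from h import *
import pickle
c=pickle.load(open('w.pkl','rb'))
f=lambda u,v,z:won(c,(255+u/4.5,160+v/4.5),z)
q=[f(*p,.166) for p in[(264,180),(342,184),(327,488),(254,486)]]
e1=(q[0]+q[1])/2;e2=(q[2]+q[3])/2;d=e1-e2
print(np.mean(q,0),np.linalg.norm(d),np.degrees(np.arctan2(d[1],d[0])),np.linalg.norm(q[0]-q[1]))
g=[f(*p,.136) for p in[(62,290),(532,290),(300,62),(300,518)]];print(np.mean(g,0),np.linalg.norm(g[0]-g[1]),np.linalg.norm(g[2]-g[3]))
print('pin',won(c,(367,304),.09),won(c,(215,368),.09))
ctr=(np.mean(q,0)+np.mean(g,0))/2
a=np.degrees(np.arctan2(d[1],d[0]))
plan([ctr[0],ctr[1],.20],(a+90)%180)
plan([ctr[0],ctr[1],.155],(a+90)%180)
"
```

```text
[0.5721 0.1862 0.166 ] 0.05329046699181562 149.7290359007429 0.012835650073936958
[0.5719 0.1865 0.136 ] 0.08762782482465983 0.08754644043847216
pin [0.6779 0.1836 0.09  ] [ 0.6739 -0.0085  0.09  ]
shift [ 0.   0.6 99. ] turn [-0.002 -0.001  0.039]
shift [ -0.    0.7 144. ] turn [-0.002 -0.001  0.039]
```

Call:
{"method": "move_arm", "body": {
  "series": [
    {"grip": 1, "xyz": [0, 0.5, 50], "angular": [-0.002, -0.001, 0.039]},
    {"grip": 1, "xyz": [0, 0.5, 95], "angular": [-0.002, -0.001, 0.039]},
    {"grip": 1, "xyz": [0, 0.5, 120], "angular": [-0.002, -0.001, 0.039]},
    {"grip": 1, "xyz": [0, 0.5, 133], "angular": [-0.002, -0.001, 0.039]},
    {"grip": 0.5, "xyz": [0, 0.5, 133], "angular": [-0.002, -0.001, 0.039]},
    {"grip": 0, "xyz": [0, 0.5, 133], "angular": [-0.002, -0.001, 0.039]},
    {"grip": 0, "xyz": [0, 0.5, 133], "angular": [-0.002, -0.001, 0.039]},
    {"grip": 0, "xyz": [0, 0.5, 133], "angular": [-0.002, -0.001, 0.039]},
    {"grip": 0, "xyz": [0, 0.5, 133], "angular": [-0.002, -0.001, 0.039]},
    {"grip": 0, "xyz": [0, 0.5, 133], "angular": [-0.002, -0.001, 0.039]}
  ]
}}

```text
time_s: 3.05
tcp_pos: [0.5727, 0.1868, 0.1674]
ee_rot: [[-0.864, 0.504, 0.003], [0.504, 0.864, 0.002], [-0.001, 0.003, -1.0]]
wrist_force: [-0.5, 1.4, 0.7]
gripper_width: 0.54
gripper_force: 0.0
```

Call:
{"method": "move_arm", "body": {
  "series": [
    {"grip": 0, "xyz": [0, 0, 0], "angular": [0, 0, 0]},
    {"grip": 0, "xyz": [0, 0, 0], "angular": [0, 0, 0]},
    {"grip": 0, "xyz": [0, 0, 0], "angular": [0, 0, 0]},
    {"grip": 0, "xyz": [0, 0, 0], "angular": [0, 0, 0]},
    {"grip": 0, "xyz": [0, 0, 0], "angular": [0, 0, 0]},
    {"grip": 0, "xyz": [0, 0, 0], "angular": [0, 0, 0]},
    {"grip": 0, "xyz": [0, 0, 0], "angular": [0, 0, 0]}
  ]
}}

```text
time_s: 3.75
tcp_pos: [0.5722, 0.1862, 0.1668]
ee_rot: [[-0.864, 0.504, 0.001], [0.504, 0.864, 0.0], [-0.001, 0.001, -1.0]]
wrist_force: [-1.6, -1.9, 1.7]
gripper_width: 0.157
gripper_force: 29.9
```

Call:
{"method": "move_arm", "body": {
  "series": [
    {"grip": 0, "xyz": [0, 0, 2], "angular": [0, 0, 0]},
    {"grip": 0, "xyz": [0, 0, 4], "angular": [0, 0, 0]},
    {"grip": 0, "xyz": [0, 0, 5], "angular": [0, 0, 0]},
    {"grip": 0, "xyz": [0, 0, 5], "angular": [0, 0, 0]}
  ]
}}

```text
time_s: 4.15
tcp_pos: [0.5724, 0.1862, 0.1622]
ee_rot: [[-0.864, 0.504, 0.001], [0.504, 0.864, 0.0], [-0.001, 0.001, -1.0]]
wrist_force: [-2.1, -2.9, 5.4]
gripper_width: 0.161
gripper_force: 29.9
```

Call:
{"method": "move_arm", "body": {
  "series": [
    {"grip": 0, "xyz": [0, 0, 0], "angular": [0, 0, -0.05]},
    {"grip": 0, "xyz": [0, 0, 0], "angular": [0, 0, -0.1]},
    {"grip": 0, "xyz": [0, 0, 0], "angular": [0, 0, -0.15]},
    {"grip": 0, "xyz": [0, 0, 0], "angular": [0, 0, -0.2]},
    {"grip": 0, "xyz": [0, 0, 0], "angular": [0, 0, -0.25]},
    {"grip": 0, "xyz": [0, 0, 0], "angular": [0, 0, -0.3]},
    {"grip": 0, "xyz": [0, 0, 0], "angular": [0, 0, -0.35]},
    {"grip": 0, "xyz": [0, 0, 0], "angular": [0, 0, -0.4]}
  ]
}}

```text
time_s: 4.95
tcp_pos: [0.5727, 0.1861, 0.1622]
ee_rot: [[-0.992, 0.126, 0.002], [0.126, 0.992, 0.001], [-0.002, 0.001, -1.0]]
wrist_force: [-1.7, -3.7, 4.4]
gripper_width: 0.156
gripper_force: 30.0
```

```bash
python3 -c "
from h import *
s=r.sense();print(yaw(),s['moment'],s['joints'],s['wrist_force'])"
```

```text
82.74972185346232 [-1.1447  0.5577 -0.0872] [  33.4099   23.8773   -9.7446    0.0463  -56.263  -130.6859] [-1.682  -3.681   4.3668]
```

Call:
{"method": "move_arm", "body": {
  "series": [
    {"grip": 0, "xyz": [0, 0, 0], "angular": [0, 0, -0.08]},
    {"grip": 0, "xyz": [0, 0, 0], "angular": [0, 0, -0.16]},
    {"grip": 0, "xyz": [0, 0, 0], "angular": [0, 0, -0.24]},
    {"grip": 0, "xyz": [0, 0, 0], "angular": [0, 0, -0.32]},
    {"grip": 0, "xyz": [0, 0, 0], "angular": [0, 0, -0.4]},
    {"grip": 0, "xyz": [0, 0, 0], "angular": [0, 0, -0.48]},
    {"grip": 0, "xyz": [0, 0, 0], "angular": [0, 0, -0.56]},
    {"grip": 0, "xyz": [0, 0, 0], "angular": [0, 0, -0.64]},
    {"grip": 0, "xyz": [0, 0, 0], "angular": [0, 0, -0.72]},
    {"grip": 0, "xyz": [0, 0, 0], "angular": [0, 0, -0.8]}
  ]
}}

```text
time_s: 5.95
tcp_pos: [0.5726, 0.1862, 0.1622]
ee_rot: [[-0.781, -0.625, 0.002], [-0.625, 0.781, 0.001], [-0.002, -0.001, -1.0]]
wrist_force: [-1.9, -3.5, 4.0]
gripper_width: 0.157
gripper_force: 30.0
```

```bash
python3 -c "
from h import *
s=r.sense();print(yaw(),s['moment'],s['joints'],s['wrist_force'])"
```

```text
128.65475585930068 [-0.9577  0.6572 -0.0614] [ 33.4141  23.8755  -9.7432   0.0362 -56.2685 -84.7794] [-1.9202 -3.5432  4.0048]
```

Call:
{"method": "move_arm", "body": {
  "series": [
    {"grip": 0, "xyz": [0, 0, 0], "angular": [0, 0, -0.05]},
    {"grip": 0, "xyz": [0, 0, 0], "angular": [0, 0, -0.1]},
    {"grip": 0, "xyz": [0, 0, 0], "angular": [0, 0, -0.15]},
    {"grip": 0, "xyz": [0, 0, 0], "angular": [0, 0, -0.2]}
  ]
}}

```text
time_s: 6.35
tcp_pos: [0.5726, 0.1862, 0.1622]
ee_rot: [[-0.642, -0.766, 0.002], [-0.766, 0.642, 0.001], [-0.002, -0.001, -1.0]]
wrist_force: [-1.7, -3.2, 4.8]
gripper_width: 0.158
gripper_force: 30.0
```

```bash
python3 -c "
from h import *
s=r.sense();print(yaw(),s['moment'],s['joints'],s['wrist_force'])"
```

```text
140.039390425434 [-0.9813  0.6866 -0.1195] [ 33.4151  23.8794  -9.7438   0.0346 -56.2705 -73.3949] [-1.7193 -3.2154  4.8259]
```

Call:
{"method": "move_arm", "body": {
  "series": [
    {"grip": 0, "xyz": [0, 0, 0], "angular": [0, 0, -0.05]},
    {"grip": 0, "xyz": [0, 0, 0], "angular": [0, 0, -0.1]},
    {"grip": 0, "xyz": [0, 0, 0], "angular": [0, 0, -0.15]},
    {"grip": 0, "xyz": [0, 0, 0], "angular": [0, 0, -0.2]}
  ]
}}

```text
time_s: 6.75
tcp_pos: [0.5727, 0.1866, 0.1622]
ee_rot: [[-0.48, -0.877, 0.002], [-0.877, 0.48, 0.002], [-0.003, -0.001, -1.0]]
wrist_force: [-2.0, -1.3, 4.2]
gripper_width: 0.173
gripper_force: 32.3
```

```bash
python3 -c "
from h import *
s=r.sense();print(yaw(),s['moment'],s['joints'],s['wrist_force'])"
```

```text
151.3369902577495 [-0.6795  0.7594 -0.7737] [ 33.418   23.8746  -9.7226  -0.0306 -56.238  -62.064 ] [-2.0139 -1.3001  4.2192]
```

The end stop shows up as moment z jumping to -0.77 N m after about 90° of turn. Next I lift gently.

Call:
{"method": "move_arm", "body": {
  "series": [
    {"grip": 0, "xyz": [0, 0, -2], "angular": [0, 0, 0]},
    {"grip": 0, "xyz": [0, 0, -5], "angular": [0, 0, 0]},
    {"grip": 0, "xyz": [0, 0, -8], "angular": [0, 0, 0]},
    {"grip": 0, "xyz": [0, 0, -11], "angular": [0, 0, 0]},
    {"grip": 0, "xyz": [0, 0, -14], "angular": [0, 0, 0]}
  ]
}}

```text
time_s: 7.25
tcp_pos: [0.5721, 0.1865, 0.174]
ee_rot: [[-0.48, -0.877, -0.001], [-0.877, 0.48, 0.001], [-0.0, 0.001, -1.0]]
wrist_force: [4.2, -1.2, -15.2]
gripper_width: 0.171
gripper_force: 31.8
```

```bash
python3 -c "
from h import *
s=r.sense();print(yaw(),s['moment'],s['wrist_force'])"
```

```text
151.34031025525306 [-0.4401 -1.4233 -0.7485] [  4.1716  -1.216  -15.2355]
```

Call:
{"method": "move_arm", "body": {
  "series": [
    {"grip": 0, "xyz": [0, 0, 3], "angular": [0, 0, 0.0]},
    {"grip": 0, "xyz": [0, 0, 3], "angular": [0, 0, 0.03]},
    {"grip": 0, "xyz": [0, 0, 3], "angular": [0, 0, 0.06]},
    {"grip": 0, "xyz": [0, 0, 3], "angular": [0, 0, 0.06]}
  ]
}}

```text
time_s: 7.65
tcp_pos: [0.5726, 0.1867, 0.1745]
ee_rot: [[-0.53, -0.848, 0.003], [-0.848, 0.53, 0.001], [-0.003, -0.002, -1.0]]
wrist_force: [-2.0, -2.2, 4.8]
gripper_width: 0.169
gripper_force: 29.5
```

```bash
python3 -c "
from h import *
s=r.sense();print(yaw(),s['moment'],s['wrist_force'])"
```

```text
148.00954064780655 [-0.6455  1.1505 -0.2795] [-2.0411 -2.2115  4.7612]
```

Call:
{"method": "move_arm", "body": {
  "series": [
    {"grip": 0, "xyz": [0, 0, -2], "angular": [0, 0, 0]},
    {"grip": 0, "xyz": [0, 0, -4], "angular": [0, 0, 0]},
    {"grip": 0, "xyz": [0, 0, -6], "angular": [0, 0, 0]},
    {"grip": 0, "xyz": [0, 0, -6], "angular": [0, 0, 0]}
  ]
}}

```text
time_s: 8.05
tcp_pos: [0.5729, 0.1869, 0.1791]
ee_rot: [[-0.529, -0.848, 0.002], [-0.848, 0.529, 0.001], [-0.002, -0.001, -1.0]]
wrist_force: [-0.3, -0.0, -1.6]
gripper_width: 0.155
gripper_force: 29.9
```

```bash
python3 -c "
from h import *
s=r.sense();print(yaw(),s['moment'],s['wrist_force'])
d=cam('side');w=wcap()
o=np.zeros((600,800,3),np.uint8);o[:600,:400]=cv2.resize(d['img'][225:375,240:340],(400,600),interpolation=2)
o[:300,400:]=cv2.resize(w['img'],(400,300));o[300:,400:]=cv2.resize(w['img'][150:300,220:420],(400,300))
save('chk.png',o)"
```

```text
148.044060830695 [-0.1366  0.2619  0.0054] [-0.318  -0.0493 -1.6212]
```

View pics/chk.png

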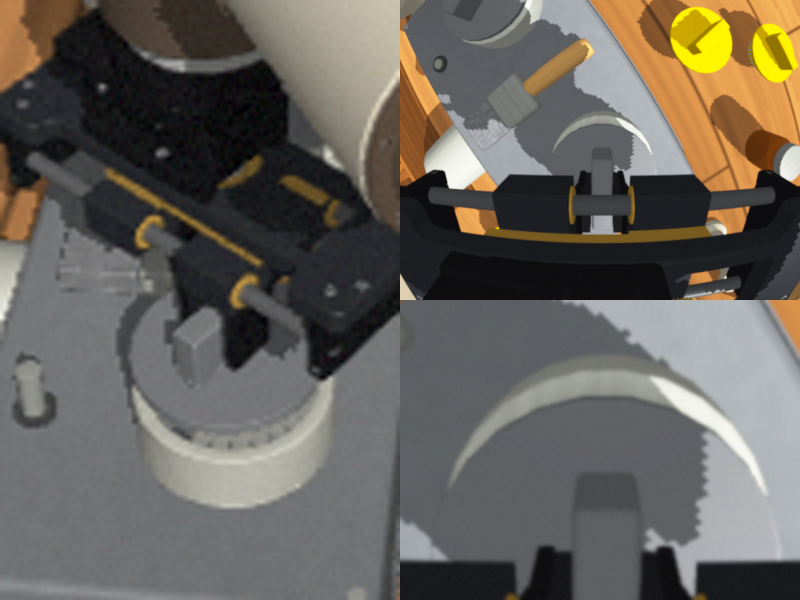

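The flange has risen clear of the collar rim (side inset around (235,430)), and the force is only its weight, so it is free. Lifting it straight out.

Call:
{"method": "move_arm", "body": {
  "series": [
    {"grip": 0, "xyz": [0, 0, -5], "angular": [0, 0, 0]},
    {"grip": 0, "xyz": [0, 0, -10], "angular": [0, 0, 0]},
    {"grip": 0, "xyz": [0, 0, -18], "angular": [0, 0, 0]},
    {"grip": 0, "xyz": [0, 0, -28], "angular": [0, 0, 0]},
    {"grip": 0, "xyz": [0, 0, -40], "angular": [0, 0, 0]},
    {"grip": 0, "xyz": [0, 0, -55], "angular": [0, 0, 0]},
    {"grip": 0, "xyz": [0, 0, -75], "angular": [0, 0, 0]},
    {"grip": 0, "xyz": [0, 0, -100], "angular": [0, 0, 0]},
    {"grip": 0, "xyz": [0, 0, -120], "angular": [0, 0, 0]},
    {"grip": 0, "xyz": [0, 0, -120], "angular": [0, 0, 0]}
  ]
}}

```text
time_s: 9.15
tcp_pos: [0.5739, 0.187, 0.3035]
ee_rot: [[-0.53, -0.848, 0.01], [-0.848, 0.53, 0.005], [-0.009, -0.006, -1.0]]
wrist_force: [0.7, -0.1, -1.1]
gripper_width: 0.157
gripper_force: 29.9
```

```bash
python3 -c "
from h import *
s=r.sense();print(yaw(),s['moment'],s['wrist_force'],s['joints'])
plan([.445,-.265,.299],148)
import cv2
d=cam('side');w=wcap();s=cam('scene')
o=np.zeros((600,800,3),np.uint8);o[:300,:400]=cv2.resize(d['img'],(400,300));o[:300,400:]=cv2.resize(w['img'],(400,300))
o[300:,:400]=cv2.resize(d['img'][160:280,310:470],(400,300),interpolation=2);o[300:,400:]=cv2.resize(s['img'][230:365,130:310],(400,300),interpolation=2)
save('lift.png',o)"
```

```text
147.99122013728083 [ 0.0094 -0.0002  0.0145] [ 0.701  -0.1008 -1.0722] [ 33.4364  17.7935   2.1493   0.0824 -73.7219 -65.4663]
shift [ 451.6 -130.2    1. ] turn [-0.006  0.009 -0.   ]
```

View pics/lift.png

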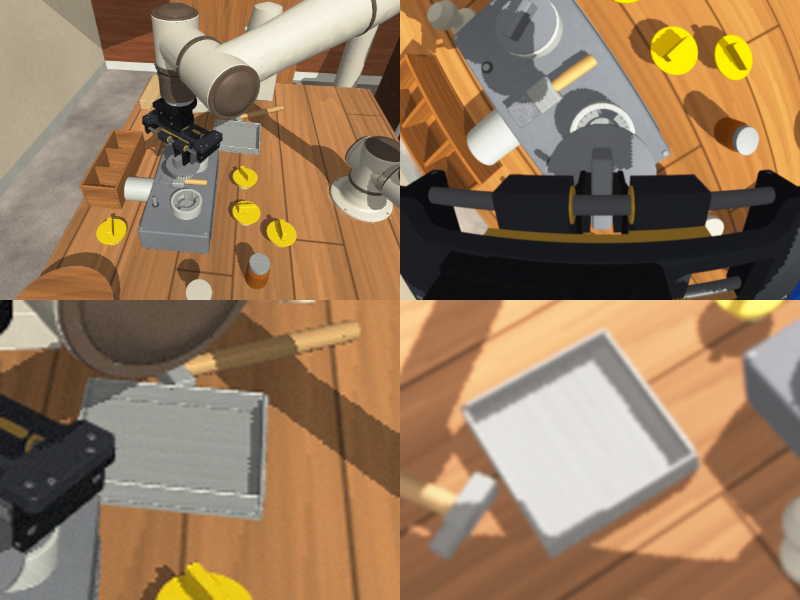

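The cartridge is out and hangs straight, and the port at side (186,205) of the small view is empty. Now I carry it to the tray.

Call:
{"method": "move_arm", "body": {
  "series": [
    {"grip": 0, "xyz": [30, -9, 0], "angular": [0, 0, 0]},
    {"grip": 0, "xyz": [70, -20, 0], "angular": [0, 0, 0]},
    {"grip": 0, "xyz": [115, -33, 0], "angular": [0, 0, 0]},
    {"grip": 0, "xyz": [160, -46, 0], "angular": [0, 0, 0]},
    {"grip": 0, "xyz": [205, -59, 0], "angular": [0, 0, 0]},
    {"grip": 0, "xyz": [250, -72, 0], "angular": [0, 0, 0]},
    {"grip": 0, "xyz": [295, -85, 0], "angular": [0, 0, 0]},
    {"grip": 0, "xyz": [340, -98, 0], "angular": [0, 0, 0]},
    {"grip": 0, "xyz": [385, -111, 0], "angular": [0, 0, 0]},
    {"grip": 0, "xyz": [420, -121, 0], "angular": [0, 0, 0]}
  ]
}}

```text
time_s: 10.3
tcp_pos: [0.4504, -0.2356, 0.2966]
ee_rot: [[-0.531, -0.847, -0.001], [-0.847, 0.531, 0.002], [-0.001, 0.002, -1.0]]
wrist_force: [0.7, -0.1, -1.9]
gripper_width: 0.159
gripper_force: 29.9
```

```bash
python3 -c "
from h import *
plan([.445,-.267,.15],yaw());print(r.sense()['joints'])"
```

```text
shift [ 29.6 -12.3 146.6] turn [ 0.002  0.001 -0.   ]
[ -9.3533   8.7043 -10.7686  -0.1065 -70.5972 -22.7084]
```

Call:
{"method": "move_arm", "body": {
  "series": [
    {"grip": 0, "xyz": [15, -6, 20], "angular": [0.002, 0.001, 0]},
    {"grip": 0, "xyz": [29, -12, 50], "angular": [0.002, 0.001, 0]},
    {"grip": 0, "xyz": [29, -12, 85], "angular": [0.002, 0.001, 0]},
    {"grip": 0, "xyz": [29, -12, 120], "angular": [0.002, 0.001, 0]},
    {"grip": 0, "xyz": [29, -12, 155], "angular": [0.002, 0.001, 0]},
    {"grip": 0, "xyz": [29, -12, 180], "angular": [0.002, 0.001, 0]},
    {"grip": 0, "xyz": [29, -12, 197], "angular": [0.002, 0.001, 0]},
    {"grip": 0, "xyz": [29, -12, 197], "angular": [0.002, 0.001, 0]}
  ]
}}

```text
time_s: 11.1
tcp_pos: [0.4445, -0.2637, 0.0973]
ee_rot: [[-0.531, -0.847, -0.006], [-0.847, 0.531, 0.002], [0.001, 0.006, -1.0]]
wrist_force: [-0.6, -0.2, -1.1]
gripper_width: 0.158
gripper_force: 29.9
```

```bash
python3 -c "
from h import *
d=cam('side');w=wcap();s=cam('scene')
o=np.zeros((600,800,3),np.uint8);o[:300,:400]=cv2.resize(d['img'][140:260,310:470],(400,300));o[:300,400:]=cv2.resize(w['img'],(400,300))
o[300:,400:]=cv2.resize(s['img'][230:365,130:310],(400,300),interpolation=2)
save('tr.png',o);print(r.sense()['wrist_force'])"
```

```text
[ 0.3907 -0.5762 -1.63  ]
```

View pics/tr.png

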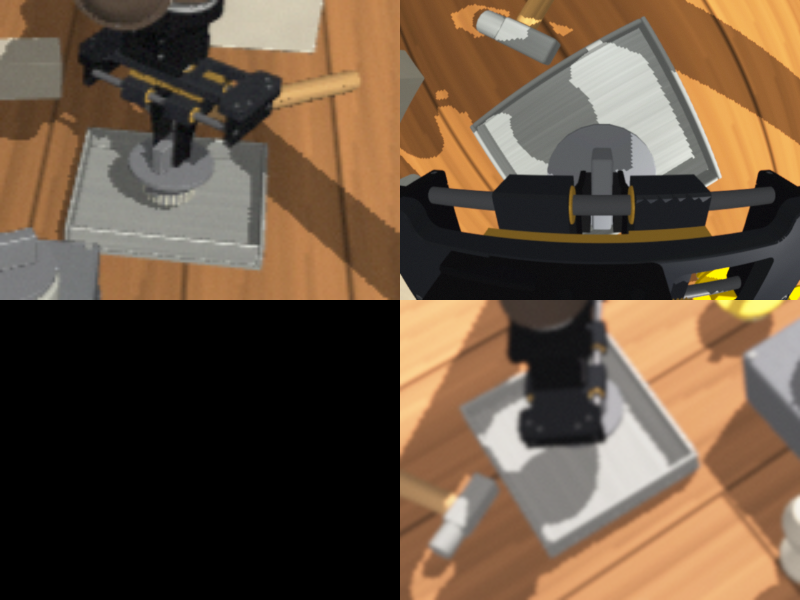

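The cartridge hangs upright over the tray's middle, with its plug at (168,198) in the side inset. Lowering slowly until contact.

Call:
{"method": "move_arm", "body": {
  "series": [
    {"grip": 0, "xyz": [0, 0, 4], "angular": [0, 0, 0]},
    {"grip": 0, "xyz": [0, 0, 8], "angular": [0, 0, 0]},
    {"grip": 0, "xyz": [0, 0, 11], "angular": [0, 0, 0]},
    {"grip": 0, "xyz": [0, 0, 13], "angular": [0, 0, 0]},
    {"grip": 0, "xyz": [0, 0, 15], "angular": [0, 0, 0]},
    {"grip": 0, "xyz": [0, 0, 15], "angular": [0, 0, 0]}
  ]
}}

```text
time_s: 11.85
tcp_pos: [0.4472, -0.2644, 0.0857]
ee_rot: [[-0.53, -0.848, 0.002], [-0.848, 0.53, -0.0], [-0.001, -0.002, -1.0]]
wrist_force: [-0.0, 0.2, -1.8]
gripper_width: 0.16
gripper_force: 29.9
```

Call:
{"method": "move_arm", "body": {
  "series": [
    {"grip": 0, "xyz": [0, 0, 2], "angular": [0, 0, 0]},
    {"grip": 0, "xyz": [0, 0, 4], "angular": [0, 0, 0]},
    {"grip": 0, "xyz": [0, 0, 5], "angular": [0, 0, 0]},
    {"grip": 0, "xyz": [0, 0, 6], "angular": [0, 0, 0]},
    {"grip": 0, "xyz": [0, 0, 6], "angular": [0, 0, 0]}
  ]
}}

```text
time_s: 12.35
tcp_pos: [0.4473, -0.2645, 0.0798]
ee_rot: [[-0.53, -0.848, 0.003], [-0.848, 0.53, -0.001], [-0.001, -0.003, -1.0]]
wrist_force: [-0.3, 0.7, -1.7]
gripper_width: 0.158
gripper_force: 29.9
```

Call:
{"method": "move_arm", "body": {
  "series": [
    {"grip": 0, "xyz": [0, 0, 1], "angular": [0, 0, 0]},
    {"grip": 0, "xyz": [0, 0, 2], "angular": [0, 0, 0]},
    {"grip": 0, "xyz": [0, 0, 3], "angular": [0, 0, 0]},
    {"grip": 0, "xyz": [0, 0, 4], "angular": [0, 0, 0]},
    {"grip": 0, "xyz": [0, 0, 4], "angular": [0, 0, 0]}
  ]
}}

```text
time_s: 12.85
tcp_pos: [0.4473, -0.2644, 0.0758]
ee_rot: [[-0.53, -0.848, 0.003], [-0.848, 0.53, -0.001], [-0.001, -0.003, -1.0]]
wrist_force: [0.4, -0.2, -1.5]
gripper_width: 0.157
gripper_force: 29.9
```

Call:
{"method": "move_arm", "body": {
  "series": [
    {"grip": 0, "xyz": [0, 0, 1], "angular": [0, 0, 0]},
    {"grip": 0, "xyz": [0, 0, 2], "angular": [0, 0, 0]},
    {"grip": 0, "xyz": [0, 0, 3], "angular": [0, 0, 0]},
    {"grip": 0, "xyz": [0, 0, 3], "angular": [0, 0, 0]}
  ]
}}

```text
time_s: 13.25
tcp_pos: [0.4477, -0.2646, 0.0737]
ee_rot: [[-0.53, -0.848, 0.003], [-0.848, 0.53, -0.001], [-0.001, -0.004, -1.0]]
wrist_force: [-0.9, 0.5, 4.3]
gripper_width: 0.155
gripper_force: 30.0
```

Contact: the force jumped from -1.5 to +4.3 N, at the expected height. Release, then retreat straight up.

Call:
{"method": "move_arm", "body": {
  "series": [
    {"grip": 0, "xyz": [0, 0, 0], "angular": [0, 0, 0]},
    {"grip": 0, "xyz": [0, 0, 0], "angular": [0, 0, 0]},
    {"grip": 0.7, "xyz": [0, 0, 0], "angular": [0, 0, 0]},
    {"grip": 0.7, "xyz": [0, 0, 0], "angular": [0, 0, 0]},
    {"grip": 0.7, "xyz": [0, 0, 0], "angular": [0, 0, 0]},
    {"grip": 0.7, "xyz": [0, 0, 0], "angular": [0, 0, 0]},
    {"grip": 0.7, "xyz": [0, 0, 0], "angular": [0, 0, 0]},
    {"grip": 0.7, "xyz": [0, 0, 0], "angular": [0, 0, 0]}
  ]
}}

```text
time_s: 14.05
tcp_pos: [0.4474, -0.2645, 0.0729]
ee_rot: [[-0.53, -0.848, 0.003], [-0.848, 0.53, -0.001], [-0.001, -0.003, -1.0]]
wrist_force: [-0.1, -0.7, 0.0]
gripper_width: 0.618
gripper_force: 0.0
```

Call:
{"method": "move_arm", "body": {
  "series": [
    {"grip": 0.7, "xyz": [0, 0, -5], "angular": [0, 0, 0]},
    {"grip": 0.7, "xyz": [0, 0, -15], "angular": [0, 0, 0]},
    {"grip": 0.7, "xyz": [0, 0, -40], "angular": [0, 0, 0]},
    {"grip": 0.7, "xyz": [0, 0, -80], "angular": [0, 0, 0]},
    {"grip": 0.7, "xyz": [0, 0, -130], "angular": [0, 0, 0]},
    {"grip": 0.7, "xyz": [0, 0, -180], "angular": [0, 0, 0]},
    {"grip": 0.7, "xyz": [0, 0, -200], "angular": [0, 0, 0]},
    {"grip": 0.7, "xyz": [0, 0, -200], "angular": [0, 0, 0]},
    {"grip": 0.7, "xyz": [0, 0, -200], "angular": [0, 0, 0]}
  ]
}}

```text
time_s: 14.95
tcp_pos: [0.4464, -0.2641, 0.2734]
ee_rot: [[-0.531, -0.848, 0.004], [-0.848, 0.531, -0.0], [-0.002, -0.004, -1.0]]
wrist_force: [-0.1, -0.4, -0.2]
gripper_width: 0.7
gripper_force: 0.0
```

```bash
python3 -c "
from h import *
d=cam('side');w=wcap()
o=np.zeros((600,800,3),np.uint8);o[:300,:400]=cv2.resize(d['img'][140:260,310:470],(400,300));o[:300,400:]=cv2.resize(w['img'],(400,300))
o[300:,:400]=cv2.resize(d['img'],(400,300))
save('end.png',o)"
```

```text
(no output)
```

View pics/end.png

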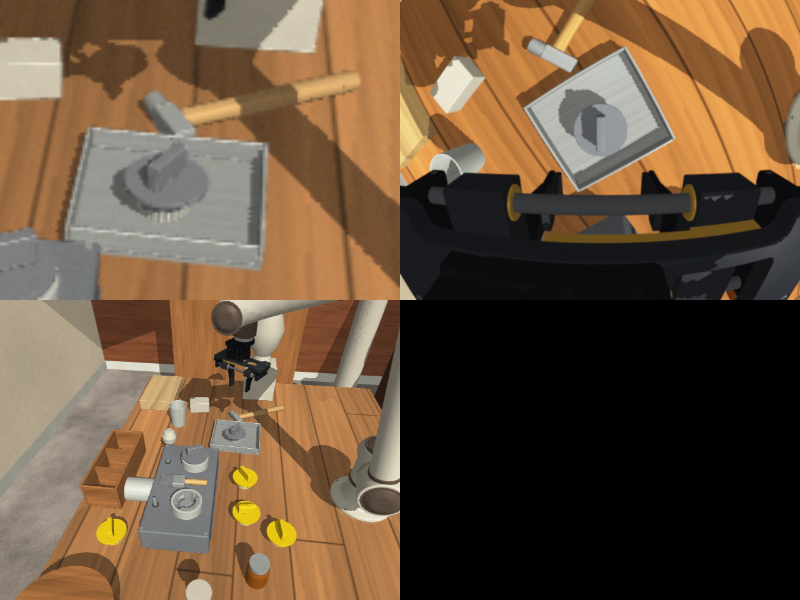

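The cartridge stands upright near the tray's centre (wrist view (600,130)), and nothing else has moved. Handing in.

```bash
python3 -c "
from h import *
print(r.finish_job())"
```

```text
the job is handed in; nothing more can be done
None
```

I unlocked the clogged cartridge, lifted it out, set it upright near the centre of the tray floor and let go only after contact; nothing else looked moved in the last pictures, and the job is handed in at about 15 s (verdict not shown).

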